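# Dry-fit the cross rails and column plate of a trapezoid table frame

## Robot

A 6-joint arm with a two-finger parallel gripper is mounted at the origin on a cart in front of the work surface, level with it; the furniture and walls round the work are solid. World frame = base frame: x ahead of the robot, y to its left, z up, the work surface at z = 0. Lengths are in m, angles in degrees, forces in N, time in s.
With the tool pointing down it reaches from about 0.325 to 0.9 m from the base axis. Payload 3.5 kg.
Tool frame: the origin (TCP) lies on the centre line of the jaws, within the pads' length; the fingertips stand 8 mm ahead of it and the grasp point (between the pads) lies 11 mm behind it (bot.finger_overhang is the distance from the TCP to the fingertips, in m); z points along the fingers, y is the line along which they close (so a half turn about z gives the same grasp; the last joint's range is limited). The gripper opens to 85 mm and grips with 20 to 120 N. Pads are 22 mm wide; open, the fingers measure 114 mm over their backs; the gripper's body (76 mm by 85 mm) begins 54 mm behind the grasp point. The pads swing forward as they close: fully open they stand 13 mm farther back than shut.
Start: joints at [59.794, 15.837, -1.513, 72.651, 0, 84.076], TCP at [0.257, 0.57, 0.239] pointing down, gripper open.
Joint ranges: [-178.77, 178.77], [-48.84, 107.48], [-61.69, 71.31], [-111.58, 123.2], [-90, 87.43], [-180, 180]. Speed limits (degrees/s): [147.25, 147.25, 180, 180, 180, 180].

## Interface

Orientations are given as [roll, pitch, yaw] about the fixed x, y, z axes, in that order (R = Rz(yaw) Ry(pitch) Rx(roll)).
In Python, from bench import bot gives the robot as it stands.
- The arm moves only by the shell command python3 -m creep 'ROWS' [OPENING] [FORCE]. ROWS is JSON, a list of rows, each a list of 6 numbers: the shift along the tool's x, y, z in units of 30 mm (1.0 is 30 mm), then the turn, a rotation vector about the tool's x, y, z in units of 10 degrees (1.0 is 10 degrees). A call has 1 to 20 rows; each row is the pose to reach, as a shift and turn from the pose commanded when the call began, along the tool's axes at that moment; what a row does not reach only later rows make up. A row lasts 1/8 s, in which the tool goes at most 62.5 mm and 10.7 degrees, less where a joint would pass 70% of its speed; a pose out of reach is approached as far as the arm can. A call with a gripper value outside its range is refused whole. OPENING is the opening, from 0 (shut) to 1 (fully open), set as the call begins (- or left out, the last holds). The fingers move at their own pace and stop on an object; FORCE is the grip in N (left out, the last holds). Time passes only in rows, so rows that repeat a pose let the fingers close. It gives the time, the measured TCP pose, the force, the opening and the grip force at its end, in the units of the state.
- bot.get_obs(): the state, without advancing time (a new reading comes with each control period).
- bot.grab_frame(name): name is "side" or "top"; returns the picture (400x640x3 uint8, blue, green, red); there is no depth.
- bot.camera_model(name): a dict with "fx", "fy", "cx", "cy" (pixels), "D" ([k1, k2, p1, p2, k3] as OpenCV has them; the pictures are not rectified), "rvec" (rotation vector, rad) and "tvec" (3), from world to camera coordinates, as OpenCV has them. Camera axes: x right, y down, z forward; pixel columns grow to the right and rows downward; lengths in m; the calibration is good to about 2 mm. A picture is of the moment at which its call begins. camera_model takes no time and is no camera call.
- bot.finish_job(): hands the job in; it is judged then, once.
The state is a dict: "t": time; "joints": joint angles; "dq": joint speeds; "tau": joint torques, N m; "tcp_pos": TCP position; "tcp_rot": TCP orientation; "force": force on the tool from outside, world axes, zero at the start; "torque": the same for the moment, N m; "gripper_width": finger opening in m; "finger_force": force on a finger pad.
Only numpy, scipy, OpenCV 4.12 (cv2) and the standard library are available. Lean on these libraries where they do the work, as an engineer would, in place of code of your own. Each camera call takes 0.05 s, during which the arm holds its last target. There are 200 camera calls.

## Task

Dry-fit the underframe of the small trapezoid table, which lies upside down on its assembly board: drop the three loose cross rails into the notches so that each lies across both side bearers, seated on the notch floors with its two ends even with the bearers' outer faces; the longest goes at the wide end, the shortest at the narrow end and the remaining one between them. Then set the steel column plate on top with its socket upwards, bridging the gap between the longest and the middle rail, square to the frame and centred over that gap and between the two side bearers. Leave everything released and lying still.

Things in the scene. Friction and masses are not known exactly. Their poses are not given: they have to be found in the camera images.
- frame: Fixed trapezoid board, 10 mm thick, 220 long, turned any way, on a brown platform 110 mm above the table, with two pale splayed side bearers (26 wide, tops at z 46). Origin: centre of its underside; x along its centre line to the narrow end, z up. Facing notches at x = -75 (wide end), 0, +75: 35 wide along x, floors at z 24, mouths eased 4 a side; bearers' outer faces 180, 150, 120 apart there. Inner cleats to z 21.
- rail_long: Loose cross rail of pale timber, the longest of three: 180 mm long, 30 wide, 24 high, lying flat on the brown platform. Origin: centre of its underside; y runs along its length, z up. A screw hole near each end, a pencil mark across the top at mid-length; either way round is alike. Grip it across its width near mid-length. 0.08 to 0.2 kg.
- rail_mid: Loose cross rail of pale timber, the middle-sized of three: 150 mm long, 30 wide, 24 high, lying flat on the brown platform. Origin: centre of its underside; y runs along its length, z up. A screw hole near each end, a pencil mark across the top at mid-length; either way round is alike. Grip it across its width near mid-length. 0.08 to 0.2 kg.
- rail_short: Loose cross rail of pale timber, the shortest of three: 120 mm long, 30 wide, 24 high, lying flat on the brown platform. Origin: centre of its underside; y runs along its length, z up. A screw hole near each end, a pencil mark across the top at mid-length; either way round is alike. Grip it across its width near mid-length. 0.08 to 0.2 kg.
- column_plate: Loose dark steel plate for the table column: 84 x 84 mm, 6 thick, four screw holes, with an upright round open socket in its centre, 42 in diameter, rim 50 above the underside. Origin: centre of the underside, x and y along the edges, z up. Grip it by the socket. Quarter turns are alike. 0.35 to 0.55 kg. In place: centred at the frame's x = -37.5, y = 0, its underside at z 48 on the rails' tops.
Things that resemble listed ones, but are neither listed nor needed, are in the scene too. What is shaped like the rail_short but orange or turquoise is not meant.

How it is judged (in metres and radians):
On the way, in this order (a step that is already met when the one before it is completed fails the run):
1. all three cross rails lie seated, each in its own pair of notches (x of rail_long in the frame of frame between -0.081 and -0.069 m and y of rail_long in the frame of frame between -0.01 and 0.01 m and z of rail_long in the frame of frame between 0.021 and 0.027 m and angle between the y axis of each of rail_long, rail_mid, rail_short and the y axis of frame, either way round below 0.1 rad and angle between each of rail_long, rail_mid, rail_short's own z axis and vertical below 0.05 rad and x of rail_mid in the frame of frame between -0.006 and 0.006 m and y of rail_mid in the frame of frame between -0.01 and 0.01 m and z of rail_mid in the frame of frame between 0.021 and 0.027 m and x of rail_short in the frame of frame between 0.069 and 0.081 m and y of rail_short in the frame of frame between -0.01 and 0.01 m and z of rail_short in the frame of frame between 0.021 and 0.027 m), for 0.2 s.
2. the column plate bridges the gap between the longest and the middle rail (x of column_plate in the frame of frame between -0.0475 and -0.0275 m and y of column_plate in the frame of frame between -0.01 and 0.01 m and z of column_plate in the frame of frame between 0.045 and 0.051 m and angle between column_plate's own z axis and vertical below 0.06 rad and (angle between the x axis of column_plate and the x axis of frame, either way round below 0.17 rad or angle between the x axis of column_plate and the y axis of frame, either way round below 0.17 rad)), for 0.2 s.
At the end, for the whole second after the job is handed in: Each rail lies level on the floors of its own notches, centred across the frame within 10 mm; the plate lies flat on the longest and middle rails, socket up, within 10 mm of the gap's middle and the centre line, square within 10 degrees; all released and at rest (all of step 1 and all of step 2 and linear speed of each of rail_long, rail_mid, rail_short, column_plate below 0.02 m/s and contact force between each of rail_long, rail_mid, rail_short, column_plate and the fingers below 0.1 N); the robot touches nothing.
It also fails if it takes over 93 s, if anything falls off the work surface, if the arm or the gripper's body presses on something with over 40 N, if the wrist force passes 120 N, or if a joint passes its speed limit or range.

## Working session

There is one attempt and no reset: what is moved stays moved. The work goes in short steps, Python scripts to look and compute and a shell command to move; the robot and the scene stay as the last step left them, time stands still between calls to the robot, and variables do not carry over. Pictures are saved under pics/ and viewed, at most 14 in all, crops included, and the job is handed in when it is done.

```bash
mkdir -p pics; ls
python3 - <<'E'
from bench import bot
import cv2
o=bot.get_obs();print(o['t'],o['tcp_pos'],o['tcp_rot'])
for n in("top","side"):
    cv2.imwrite(f"pics/{n}0.png",bot.grab_frame(n)); print({k:(v if isinstance(v,float) else [round(float(a),4) for a in __import__('numpy').ravel(v)]) for k,v in bot.camera_model(n).items()})
E
```

```text
pics
0.0 [0.25664917 0.56903282 0.23811814] [-1.79870270e+02 -1.22710899e-02  1.55716126e+02]
{'fx': 481.4895023924797, 'fy': 481.4895023924797, 'cx': 319.5636761575326, 'cy': 200.22595405063782, 'D': [-0.0216, 0.0, 0.0, 0.0, 0.0], 'rvec': [1.7335, -2.2715, 0.4901], 'tvec': [0.0039, 0.4194, 1.8782]}
{'fx': 408.0936883789629, 'fy': 408.0936883789629, 'cx': 311.25712101019724, 'cy': 198.43409717059723, 'D': [0.0008, 0.0, 0.0, 0.0, 0.0], 'rvec': [1.6679, 1.6205, -0.8627], 'tvec': [0.1001, -0.1583, 1.743]}
```

View pics/top0.png

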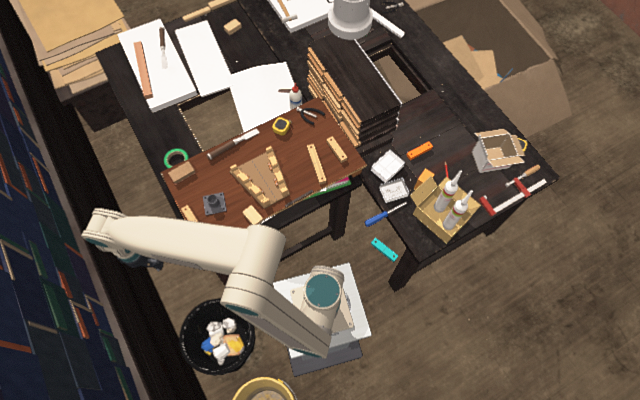

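View pics/side0.png

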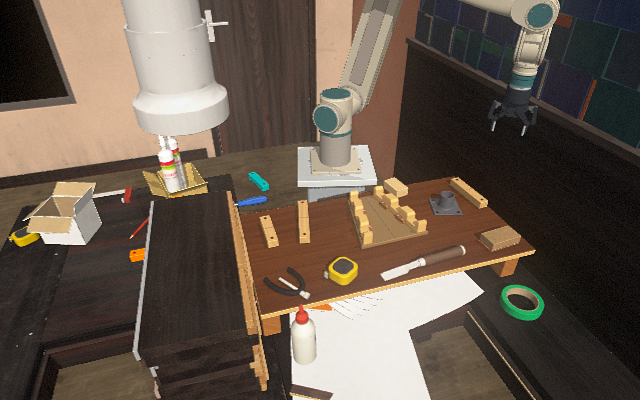

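Run:
```python
import cv2
a=cv2.imread("pics/top0.png")[95:235,160:360]; cv2.imwrite("pics/top0c.png",cv2.resize(a,None,fx=4,fy=4,interpolation=cv2.INTER_CUBIC))
a=cv2.imread("pics/side0.png")[165:285,240:500]; cv2.imwrite("pics/side0c.png",cv2.resize(a,None,fx=3,fy=3,interpolation=cv2.INTER_CUBIC))
```

```text
(no output)
```

View pics/top0c.png

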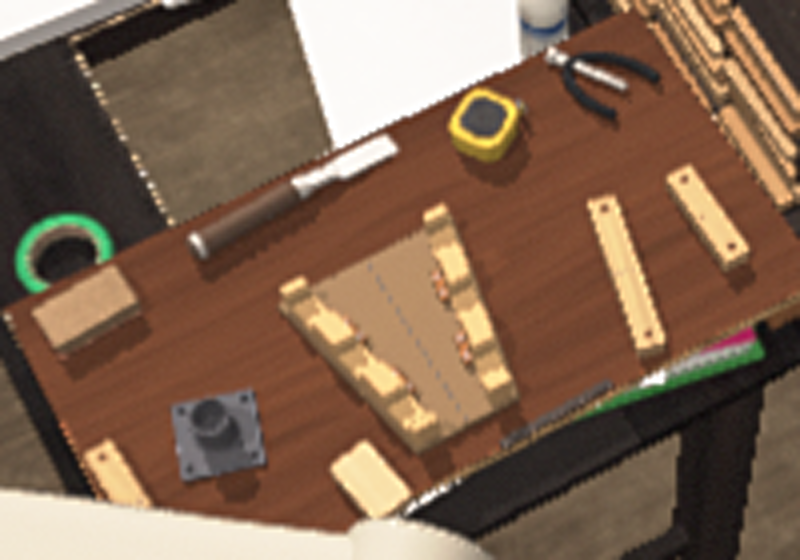

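View pics/side0c.png

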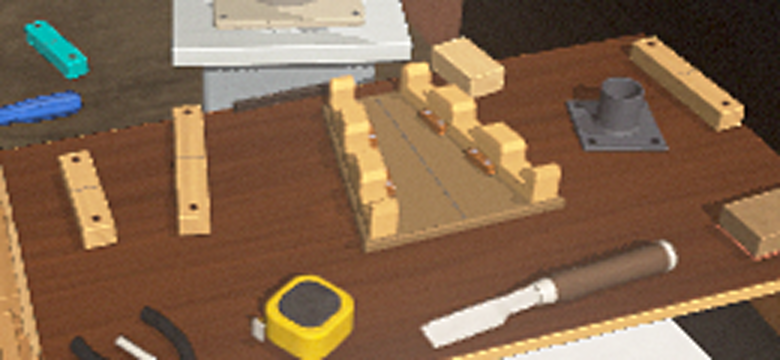

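```bash
cat > h.py <<'E'
import numpy as np, cv2
from bench import bot
def ray(n,uv,z):
    c=bot.camera_model(n);K=np.array([[c['fx'],0,c['cx']],[0,c['fy'],c['cy']],[0,0,1]])
    p=cv2.undistortPoints(np.array(uv,float).reshape(-1,1,2),K,np.array(c['D'],float)).reshape(-1,2)
    R=cv2.Rodrigues(np.array(c['rvec'],float))[0];o=-R.T@np.ravel(c['tvec'])
    d=np.c_[p,np.ones(len(p))]@R
    return o+d*((z-o[2])/d[:,2])[:,None]
def proj(n,P):
    c=bot.camera_model(n);K=np.array([[c['fx'],0,c['cx']],[0,c['fy'],c['cy']],[0,0,1]])
    return cv2.projectPoints(np.array(P,float).reshape(-1,3),np.array(c['rvec'],float),np.array(c['tvec'],float),K,np.array(c['D'],float))[0].reshape(-1,2)
T=lambda l:[((u+.5)/4-.5+160,(v+.5)/4-.5+95) for u,v in l]
S=lambda l:[((u+.5)/3-.5+240,(v+.5)/3-.5+165) for u,v in l]
E
python3 - <<'E'
from h import *
np.set_printoptions(precision=4,suppress=True)
print("A",ray("top",T([(605,207),(648,333)]),.134),ray("side",S([(187,112),(193,213)]),.134))
print("B",ray("top",T([(686,180),(733,246)]),.134),ray("side",S([(75,160),(96,218)]),.134))
print("C",ray("side",S([(650,44),(726,107)]),.134))
print("plate",ray("side",S([(567,100),(640,98),(667,147),(581,150)]),.116),ray("top",T([(172,405),(257,388),(265,464),(181,480)]),.116))
print("cl",ray("top",T([(370,262),(462,412)]),.12),ray("side",S([(375,97),(463,217)]),.12))
a=cv2.imread("pics/top0.png")[143:211,228:293];b=cv2.imread("pics/side0.png")[185:250,346:430]
f=lambda x,s:cv2.resize(x,None,fx=s,fy=s,interpolation=cv2.INTER_CUBIC)
a=f(a,6);b=f(b,4.8) if 0 else f(b,4)
c=np.zeros((420,760,3),np.uint8);c[:a.shape[0],:a.shape[1]]=a;c[:b.shape[0],400:400+b.shape[1]]=b
cv2.imwrite("pics/fr.png",c)
E
```

```text
A [[ 0.6337 -0.1316  0.134 ]
 [ 0.48   -0.1356  0.134 ]] [[ 0.4817 -0.1362  0.134 ]
 [ 0.6439 -0.1308  0.134 ]]
B [[ 0.6432 -0.2226  0.134 ]
 [ 0.5542 -0.2478  0.134 ]] [[ 0.5585 -0.2467  0.134 ]
 [ 0.6474 -0.2207  0.134 ]]
C [[0.3739 0.3791 0.134 ]
 [0.4973 0.4191 0.134 ]]
plate [[0.4522 0.2692 0.116 ]
 [0.4519 0.3474 0.116 ]
 [0.5388 0.3483 0.116 ]
 [0.5401 0.2608 0.116 ]] [[0.5358 0.3467 0.116 ]
 [0.532  0.2604 0.116 ]
 [0.4479 0.2685 0.116 ]
 [0.4527 0.3521 0.116 ]]
cl [[0.6417 0.1195 0.12  ]
 [0.45   0.0665 0.12  ]] [[0.4432 0.0648 0.12  ]
 [0.6432 0.122  0.12  ]]
```

View pics/fr.png

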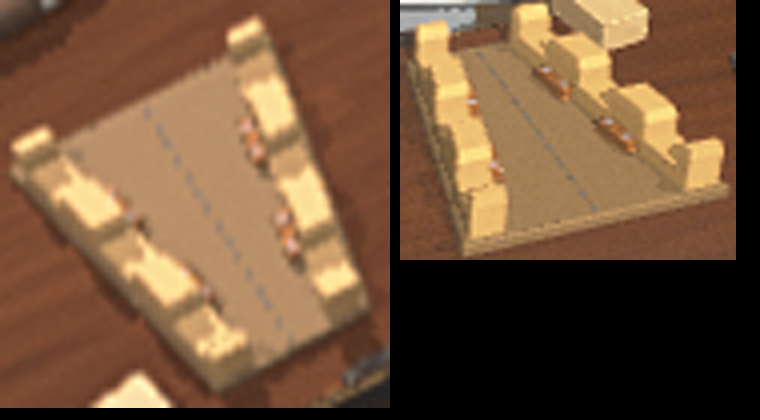

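Run:
```python
from h import *
np.set_printoptions(precision=4,suppress=True)
def seg(n,x0,y0,x1,y1,s,th):
    g=cv2.imread(f"pics/{n}0.png")[y0:y1,x0:x1]
    g=cv2.resize(g,None,fx=s,fy=s,interpolation=cv2.INTER_CUBIC)[:,:,1]
    out=[]
    k,_,st,ce=cv2.connectedComponentsWithStats((g>th).astype(np.uint8))
    for i in range(1,k):
        if st[i,4]>100:
            p=((ce[i]+.5)/s-.5)+[x0,y0]; out.append(p); print(n,th,st[i],ce[i].round(1),ray(n,p,.156)[0])
for th in (185,200,210): seg("top",228,143,293,211,6,th)
for th in (170,185,200): seg("side",346,185,430,250,4,th)
```

```text
top 185 [230  21  29  22 324] [243.8  31.6] [0.6604 0.0434 0.156 ]
top 185 [ 244   76   50   58 1704] [270.5 103.6] [0.6007 0.0385 0.156 ]
top 185 [ 15 130  34  22 345] [ 31.8 140.7] [0.6151 0.2006 0.156 ]
top 185 [  54  165   66   61 1938] [ 87.4 198.3] [0.5625 0.1732 0.156 ]
top 185 [ 280  166   50   63 1805] [306.  197.5] [0.5249 0.0319 0.156 ]
top 185 [ 125  237   70   66 2027] [160.3 273.7] [0.4952 0.138  0.156 ]
top 185 [315 262  41  32 812] [334.4 278. ] [0.462  0.0276 0.156 ]
top 185 [197 312  47  44 923] [219.1 338.3] [0.4393 0.1109 0.156 ]
top 185 [  99  376   69   32 1295] [134.8 396. ] [0.4136 0.1727 0.156 ]
top 200 [230  22  28  20 250] [243.5  31.6] [0.6604 0.0436 0.156 ]
top 200 [ 246   78   47   55 1488] [270.7 103.6] [0.6007 0.0384 0.156 ]
top 200 [ 17 131  30  19 258] [ 32.  140.4] [0.6152 0.2004 0.156 ]
top 200 [  56  167   63   58 1660] [ 88.1 199.1] [0.5618 0.1729 0.156 ]
top 200 [ 282  168   47   59 1589] [306.2 197.6] [0.5248 0.0317 0.156 ]
top 200 [ 126  239   66   63 1715] [161.2 274.5] [0.4945 0.1376 0.156 ]
top 200 [316 264  38  29 662] [334.7 278.3] [0.461
[... 1611 characters left out ...]
162.2] [0.6382 0.1962 0.156 ]
side 200 [  0   0  65   3 192] [31.5  1. ] [0.4254 0.0293 0.156 ]
side 200 [177   0  30  23 168] [192.9  10.7] [0.4453 0.1548 0.156 ]
side 200 [208   0  39  21 328] [226.4  10. ] [0.4455 0.1813 0.156 ]
side 200 [119   5  28  18 377] [132.8  12.7] [0.446  0.1072 0.156 ]
side 200 [ 19  23  29  22 414] [32.7 32.2] [0.4698 0.0256 0.156 ]
side 200 [180  52  29  19 364] [193.5  61.2] [0.514  0.1425 0.156 ]
side 200 [ 38  80  30  20 413] [52.2 89.9] [0.546 0.032 0.156]
side 200 [246 105  29  20 385] [260.  114.1] [0.5819 0.1778 0.156 ]
side 200 [ 59 143  31  22 445] [ 74.  153.7] [0.6221 0.0385 0.156 ]
side 200 [ 75 190  27  17 177] [ 88.2 198.7] [0.6712 0.0419 0.156 ]
```

```bash
cat >> h.py <<'E'
from scipy.spatial.transform import Rotation as Ro
def face(img,n,P,z,th=185,s=6,r=32):
    u,v=np.round(proj(n,P)[0]).astype(int);x0,y0=u-r,v-r
    g=cv2.resize(img[y0:y0+2*r,x0:x0+2*r],None,fx=s,fy=s,interpolation=cv2.INTER_CUBIC)[:,:,1]
    k,lab,st,ce=cv2.connectedComponentsWithStats(cv2.morphologyEx((g>th).astype(np.uint8),cv2.MORPH_CLOSE,np.ones((15,15))))
    i=lab[r*s-6:r*s+6,r*s-6:r*s+6].max()
    ys,xs=np.nonzero(lab==i)
    W=ray(n,np.c_[(xs+.5)/s-.5+x0,(ys+.5)/s-.5+y0],z)[:,:2]
    (c,wh,a)=cv2.minAreaRect((W*1000).astype(np.float32))
    m=W.mean(0);d=np.linalg.eigh(np.cov(W.T))[1][:,1]
    return np.round(m,4),np.round(np.array(c)/1000,4),np.round(wh,1),round(float(np.degrees(np.arctan2(d[1],d[0]))),2)
def rows(pos,yaw):
    o=bot.get_obs();R=Ro.from_euler('xyz',o['tcp_rot'],degrees=True)
    d=R.inv().apply(np.array(pos)-o['tcp_pos'])/.03
    w=np.degrees((R.inv()*Ro.from_euler('xyz',[180,0,yaw],degrees=True)).as_rotvec())/10
    print("row",np.round(d,2),np.round(w,2),"j",np.round(o['joints'],0))
E
python3 - <<'E'
from h import *
im={n:cv2.imread(f"pics/{n}0.png") for n in("top","side")}
for nm,P in(("A",(.558,-.1336,.134)),("B",(.601,-.2345,.134)),("C",(.4356,.399,.134))):
    for n in("top","side"):
        for th in((165,190) if n=="top" else(150,170)):
            try: print(nm,n,th,face(im[n],n,P,.134,th))
            except Exception as e: print(nm,n,e)
rows((.558,-.1336,.2),181.7)
E
```

```text
A top 165 (array([ 0.5539, -0.1327]), array([ 0.5552, -0.1327]), array([179.8,  30.8]), -178.08)
A top 190 (array([ 0.554 , -0.1328]), array([ 0.5553, -0.1329]), array([177.6,  29.1]), -178.03)
A side 150 (array([ 0.5029, -0.1076]), array([ 0.529 , -0.0971]), array([123. , 289.7]), 165.48)
A side 170 (array([ 0.579 , -0.1323]), array([ 0.5711, -0.1323]), array([201.6,  28.6]), -178.13)
B top 165 (array([ 0.5988, -0.2332]), array([ 0.5991, -0.233 ]), array([118.9,  29.7]), -164.26)
B top 190 (array([ 0.5989, -0.2333]), array([ 0.599, -0.233]), array([116.2,  27.7]), -164.14)
B side 150 (array([ 0.6187, -0.2298]), array([ 0.6154, -0.2305]), array([144.5,  31.3]), -165.22)
B side 170 (array([ 0.6177, -0.23  ]), array([ 0.6155, -0.2304]), array([143.8,  30.2]), -165.36)
C top 165 (array([0.3759, 0.4168]), array([0.4024, 0.405 ]), array([260.3, 191.6]), 64.23)
C top 190 (array([0.3748, 0.4169]), array([0.402, 0.405]), array([260.2, 190.9]), 64.69)
C side 150 (array([0.4489, 0.403 ]), array([0.445 , 0.4022]), array([173.9,  44.3]), -163.6)
C side 170 (array([0.4514, 0.4043]), array([0.445 , 0.4033]), array([172.1,  41.3]), -163.19)
row [-18.79 -17.22   1.31] [-0.01 -0.   -2.6 ] j [60. 16. -2. 73.  0. 84.]
```

```bash
python3 -m creep '[[-5,-4.6,0.2,0,0,-0.8],[-10,-9.2,0.5,0,0,-1.6],[-18.8,-17.2,1.0,0,0,-2.6],[-18.8,-17.2,1.0,0,0,-2.6],[-18.8,-17.2,1.0,0,0,-2.6],[-18.8,-17.2,1.0,0,0,-2.6],[-18.8,-17.2,1.0,0,0,-2.6],[-18.8,-17.2,1.0,0,0,-2.6],[-18.8,-17.2,1.0,0,0,-2.6],[-18.8,-17.2,1.0,0,0,-2.6],[-18.8,-17.2,1.0,0,0,-2.6],[-18.8,-17.2,1.0,0,0,-2.6],[-18.8,-17.2,1.0,0,0,-2.6],[-18.8,-17.2,1.0,0,0,-2.6],[-18.8,-17.2,1.0,0,0,-2.6],[-18.8,-17.2,1.0,0,0,-2.6],[-18.8,-17.2,1.0,0,0,-2.6],[-18.8,-17.2,1.0,0,0,-2.6]]' 0.75 40
python3 - <<'E'
from h import *
im=bot.grab_frame("top");cv2.imwrite("pics/top1.png",im)
print(face(im,"top",(.4356,.399,.134),.134,175))
rows((.5555,-.1328,.123),181.9)
E
```

```text
t: 2.35
tcp_pos: [0.5588, -0.1319, 0.2095]
tcp_rot: [-180.0, 0.0, -178.2]
force: [0.0, 0.1, -0.0]
gripper_width: 0.0639
finger_force: 0.0
(array([0.4297, 0.3993]), array([0.4305, 0.3999]), array([147.5,  28.8]), -160.88)
row [ 0.11 -0.02  2.88] [-0.    0.   -0.01] j [-20.  12. -10.  68.   0. -22.]
```

```bash
python3 -m creep '[[0.1,0,1.4,0,0,0],[0.1,0,2.4,0,0,0],[0.1,0,2.85,0,0,0],[0.1,0,2.85,0,0,0],[0.1,0,2.85,0,0,0]]' && python3 -m creep '[[0,0,0,0,0,0],[0,0,0,0,0,0],[0,0,0,0,0,0],[0,0,0,0,0,0],[0,0,0,0,0,0],[0,0,0,0,0,0]]' 0 40
```

```text
t: 3.02
tcp_pos: [0.5571, -0.1331, 0.1252]
tcp_rot: [-179.9, 0.1, -178.3]
force: [0.6, 1.1, 1.1]
gripper_width: 0.064
finger_force: 0.0
t: 3.78
tcp_pos: [0.5569, -0.133, 0.125]
tcp_rot: [-179.9, 0.1, -178.3]
force: [-0.8, 0.4, 5.5]
gripper_width: 0.0295
finger_force: 41.5
```

```bash
python3 - <<'E'
from h import *
rows((.618,.1145,.195),106.1)
E
python3 -m creep '[[0,0,-0.6,0,0,0],[0,0,-1.5,0,0,0],[0,0,-2.5,0,0,0],[0,0,-2.5,0,0,0]]'
python3 - <<'E'
from h import *
rows((.618,.1145,.195),106.1)
E
```

```text
row [-2.29  8.18 -2.34] [0.   0.01 7.56] j [-20.  15. -17.  58.  -0. -22.]
t: 4.28
tcp_pos: [0.5578, -0.1333, 0.2018]
tcp_rot: [-179.9, 0.3, -178.3]
force: [-0.1, 0.3, -1.1]
gripper_width: 0.0292
finger_force: 40.8
row [-2.25  8.2   0.22] [0.01 0.03 7.56] j [-20.  12. -11.  67.   0. -22.]
```

```bash
python3 -m creep '[[-0.2,0.7,0,0,0,0.7],[-0.5,1.7,0,0,0,1.5],[-0.8,2.8,0,0,0,2.4],[-1.1,3.9,0,0,0,3.3],[-1.4,5,0,0,0,4.2],[-1.7,6.1,0,0,0,5.2],[-2,7.2,0.1,0,0,6.2],[-2.2,8,0.2,0,0,7.1],[-2.25,8.2,0.2,0,0,7.55],[-2.25,8.2,0.2,0,0,7.55],[-2.25,8.2,0.2,0,0,7.55],[-2.25,8.2,0.2,0,0,7.55]]'
python3 - <<'E'
from h import *
im=bot.grab_frame("top");cv2.imwrite("pics/top2.png",im)
cv2.imwrite("pics/top2c.png",cv2.resize(im[115:215,200:320],None,fx=5,fy=5,interpolation=cv2.INTER_CUBIC))
rows((.618,.1145,.165),106.1)
E
```

```text
t: 5.78
tcp_pos: [0.6158, 0.1147, 0.1925]
tcp_rot: [-180.0, 0.0, 106.2]
force: [0.5, -0.8, -1.5]
gripper_width: 0.0291
finger_force: 40.7
row [-0.03  0.07  0.92] [-0.    0.    0.01] j [ 5. 18. -5. 67. -0. 78.]
```

View pics/top2c.png

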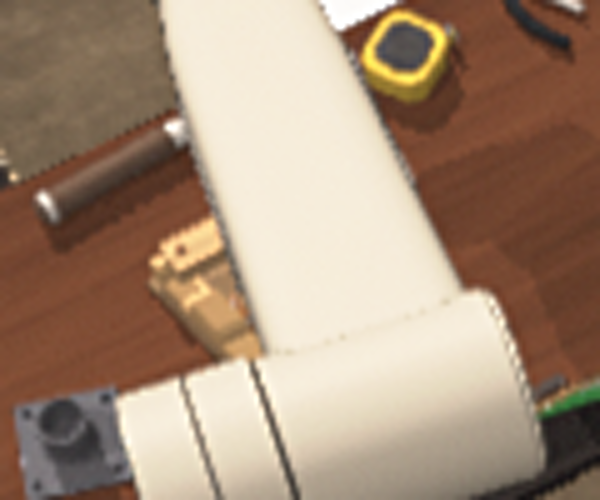

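```bash
python3 -m creep '[[0,0.07,0.3,0,0,0],[0,0.07,0.7,0,0,0],[0,0.07,0.95,0,0,0],[0,0.07,0.95,0,0,0]]'
python3 - <<'E'
from h import *
im=bot.grab_frame("side")
cv2.imwrite("pics/side2c.png",cv2.resize(im[175:255,335:435],None,fx=6,fy=6,interpolation=cv2.INTER_CUBIC))
rows((.618,.1145,.15),106.1)
E
```

```text
t: 6.32
tcp_pos: [0.617, 0.1157, 0.1628]
tcp_rot: [-179.8, -0.0, 106.2]
force: [0.0, 0.4, -2.2]
gripper_width: 0.029
finger_force: 40.7
row [-0.05  0.    0.45] [-0.01 -0.    0.01] j [ 5. 19. -7. 64. -0. 79.]
```

View pics/side2c.png

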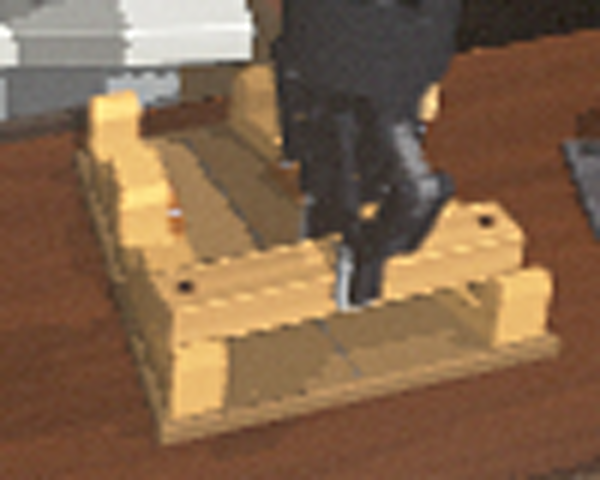

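```bash
python3 -m creep '[[-0.04,0,0.15,0,0,0],[-0.04,0,0.3,0,0,0],[-0.04,0,0.42,0,0,0],[-0.04,0,0.42,0,0,0],[-0.04,0,0.42,0,0,0]]'
```

```text
t: 7.0
tcp_pos: [0.6184, 0.1147, 0.1518]
tcp_rot: [180.0, 0.0, 106.2]
force: [-0.2, -1.0, -2.0]
gripper_width: 0.0294
finger_force: 40.7
```

```bash
python3 -m creep '[[0,0,0.05,0,0,0],[0,0,0.1,0,0,0],[0,0,0.1,0,0,0]]'; python3 -m creep '[[0,0,0,0,0,0],[0,0,0,0,0,0],[0,0,0,0,0,0],[0,0,-0.6,0,0,0],[0,0,-1.5,0,0,0],[0,0,-3,0,0,0],[0,0,-3,0,0,0],[0,0,-3,0,0,0]]' 0.6
python3 - <<'E'
from h import *
rows((.430,.3997,.2),199.1)
E
```

```text
t: 7.38
tcp_pos: [0.6185, 0.1147, 0.149]
tcp_rot: [180.0, 0.0, 106.2]
force: [0.8, 0.1, -0.2]
gripper_width: 0.0293
finger_force: 40.9
t: 8.38
tcp_pos: [0.6187, 0.1147, 0.2398]
tcp_rot: [179.9, 0.0, 106.2]
force: [-0.5, -0.2, -0.9]
gripper_width: 0.0513
finger_force: 0.0
row [10.88 -3.39  1.32] [ 0.01  0.01 -9.29] j [ 5. 16. -1. 73.  0. 78.]
```

```bash
python3 -m creep '[[1,-0.3,0.1,0,0,-0.9],[2.5,-0.8,0.2,0,0,-1.9],[4.3,-1.4,0.3,0,0,-2.9],[6,-1.9,0.4,0,0,-3.9],[7.8,-2.4,0.5,0,0,-4.9],[9.4,-2.9,0.6,0,0,-5.9],[10.6,-3.3,0.7,0,0,-6.9],[10.9,-3.4,0.9,0,0,-7.9],[10.9,-3.4,1,0,0,-8.9],[10.9,-3.4,1,0,0,-9.3],[10.9,-3.4,1,0,0,-9.3],[10.9,-3.4,1,0,0,-9.3]]'
python3 - <<'E'
from h import *
im=bot.grab_frame("top");cv2.imwrite("pics/top3.png",im)
print(face(im,"top",(.6176,.116,.158),.158,190))
print(face(im,"top",(.6176,.116,.158),.158,205))
rows((.430,.3997,.1245),199.1)
cv2.imwrite("pics/top3c.png",cv2.resize(im[115:215,200:320],None,fx=5,fy=5,interpolation=cv2.INTER_CUBIC))
E
```

```text
t: 9.88
tcp_pos: [0.4287, 0.3998, 0.208]
tcp_rot: [-180.0, -0.1, -160.8]
force: [-0.4, -0.2, 0.7]
gripper_width: 0.0514
finger_force: 0.0
(array([0.6091, 0.122 ]), array([0.6007, 0.112 ]), array([ 81.9, 185.3]), 112.99)
(array([0.6211, 0.1076]), array([0.6209, 0.1176]), array([ 38.4, 183.6]), 105.68)
row [-0.04 -0.02  2.79] [-0.   -0.01  0.01] j [37. 13. -9. 68.  0. 18.]
```

View pics/top3c.png

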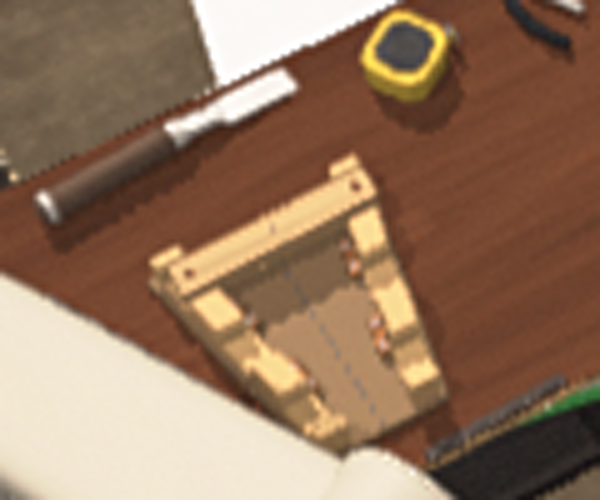

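```bash
python3 -m creep '[[-0.04,0,1.2,0,0,0],[-0.04,0,2.3,0,0,0],[-0.04,0,2.75,0,0,0],[-0.04,0,2.75,0,0,0],[-0.04,0,2.75,0,0,0]]' && python3 -m creep '[[0,0,0,0,0,0],[0,0,0,0,0,0],[0,0,0,0,0,0],[0,0,0,0,0,0],[0,0,0,0,0,0]]' 0 40
python3 - <<'E'
from h import *
h=ray("top",[(200+(u+.5)/5-.5,115+(v+.5)/5-.5) for u,v in((188,274),(356,187))],.158);m=h.mean(0)[:2]
e=np.radians(196.1);d=m-[.5455,.0952];print("A in frame",d@[np.cos(e),np.sin(e)],d@[-np.sin(e),np.cos(e)],np.degrees(np.arctan2(*(h[0]-h[1])[1::-1])))
rows((.5455,.0952,.195),106.1)
E
```

```text
t: 10.55
tcp_pos: [0.4312, 0.4013, 0.1276]
tcp_rot: [180.0, 0.1, -160.8]
force: [-0.2, 0.6, -0.4]
gripper_width: 0.0509
finger_force: 0.0
t: 11.18
tcp_pos: [0.4313, 0.4014, 0.1279]
tcp_rot: [179.9, 0.2, -160.8]
force: [0.3, -0.7, 5.3]
gripper_width: 0.0291
finger_force: 40.7
A in frame -0.0722476438951338 0.003173442980978141 106.10025073621063
row [ -0.24 -10.89  -2.25] [0.02 0.01 9.31] j [ 37.  17. -14.  59.   0.  17.]
```

```bash
python3 -m creep '[[0,0,-0.6,0,0,0],[0,0,-1.5,0,0,0],[0,0,-2.8,0,0,0],[0,0,-2.8,0,0,0]]'
python3 - <<'E'
from h import *
rows((.5453,.0957,.2),106.1)
E
```

```text
t: 11.68
tcp_pos: [0.4323, 0.4022, 0.2146]
tcp_rot: [179.9, 0.4, -160.8]
force: [-0.2, 0.4, -0.6]
gripper_width: 0.029
finger_force: 39.9
row [ -0.19 -10.89   0.46] [0.04 0.02 9.31] j [37. 13. -8. 68.  0. 17.]
```

```bash
python3 -m creep '[[0,-0.7,0,0,0,0.7],[0,-1.8,0,0,0,1.5],[-0.1,-3.1,0,0,0,2.4],[-0.1,-4.4,0,0,0,3.3],[-0.1,-5.7,0,0,0,4.2],[-0.1,-7,0,0,0,5.2],[-0.2,-8.3,0,0,0,6.2],[-0.2,-9.5,0,0,0,7.1],[-0.2,-10.5,0.2,0,0,8.0],[-0.2,-10.9,0.4,0,0,8.8],[-0.2,-10.9,0.4,0,0,9.3],[-0.2,-10.9,0.4,0,0,9.3],[-0.2,-10.9,0.4,0,0,9.3]]'
python3 - <<'E'
from h import *
rows((.5453,.0957,.152),106.1)
E
```

```text
t: 13.3
tcp_pos: [0.5431, 0.0939, 0.1978]
tcp_rot: [-179.9, -0.0, 106.3]
force: [0.4, 0.2, -1.0]
gripper_width: 0.0289
finger_force: 39.9
row [0.04 0.09 1.53] [-0.01 -0.    0.02] j [  3.  10. -14.  66.  -0.  77.]
```

```bash
python3 -m creep '[[0.04,0.07,0.4,0,0,0],[0.04,0.07,0.8,0,0,0],[0.04,0.07,1.1,0,0,0],[0.04,0.07,1.1,0,0,0],[0.04,0.07,1.25,0,0,0],[0.04,0.07,1.4,0,0,0],[0.04,0.07,1.5,0,0,0],[0.04,0.07,1.5,0,0,0],[0.04,0.07,1.5,0,0,0]]'
```

```text
t: 14.42
tcp_pos: [0.5453, 0.0955, 0.1534]
tcp_rot: [180.0, 0.0, 106.2]
force: [0.8, -0.1, -1.2]
gripper_width: 0.0293
finger_force: 39.9
```

```bash
python3 -m creep '[[0,0,0.04,0,0,0],[0,0,0.08,0,0,0],[0,0,0.08,0,0,0]]'; python3 -m creep '[[0,0,0,0,0,0],[0,0,0,0,0,0],[0,0,0,0,0,0],[0,0,-0.6,0,0,0],[0,0,-1.5,0,0,0],[0,0,-3,0,0,0],[0,0,-3,0,0,0],[0,0,-3,0,0,0]]' 0.6
python3 - <<'E'
from h import *
rows((.599,-.233,.2),195.8)
E
```

```text
t: 14.8
tcp_pos: [0.5455, 0.0955, 0.1519]
tcp_rot: [180.0, 0.0, 106.2]
force: [-2.4, 0.4, 4.7]
gripper_width: 0.0287
finger_force: 40.6
t: 15.8
tcp_pos: [0.5454, 0.0955, 0.2416]
tcp_rot: [179.9, 0.0, 106.2]
force: [-0.3, 0.2, 0.1]
gripper_width: 0.0515
finger_force: 0.0
row [-11.01  -1.35   1.39] [ 0.    0.01 -8.96] j [  3.   9. -10.  71.   0.  77.]
```

```bash
python3 -m creep '[[-1,-0.1,0.1,0,0,-0.9],[-2.5,-0.3,0.2,0,0,-1.9],[-4.3,-0.5,0.3,0,0,-2.9],[-6,-0.7,0.4,0,0,-3.9],[-7.8,-0.9,0.5,0,0,-4.9],[-9.4,-1.1,0.6,0,0,-5.9],[-10.6,-1.3,0.7,0,0,-6.9],[-11,-1.35,0.9,0,0,-7.9],[-11,-1.35,1,0,0,-8.9],[-11,-1.35,1,0,0,-9],[-11,-1.35,1,0,0,-9],[-11,-1.35,1,0,0,-9]]'
python3 - <<'E'
from h import *
im=bot.grab_frame("top");cv2.imwrite("pics/top4.png",im)
rows((.599,-.233,.1265),195.8)
cv2.imwrite("pics/top4c.png",cv2.resize(im[115:215,200:320],None,fx=5,fy=5,interpolation=cv2.INTER_CUBIC))
E
```

```text
t: 17.3
tcp_pos: [0.5985, -0.2323, 0.2108]
tcp_rot: [180.0, -0.0, -163.8]
force: [-0.2, -0.2, 0.8]
gripper_width: 0.0515
finger_force: 0.0
row [-0.01 -0.02  2.81] [-0.    0.    0.04] j [-27.  18.  -2.  70.  -0. -43.]
```

View pics/top4c.png

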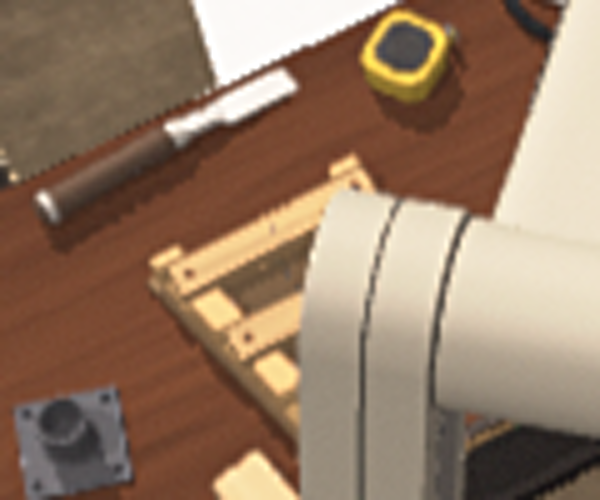

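Mid rail is in its notch (left hole at crop 246,337). Grip the short rail.

```bash
python3 -m creep '[[0,0,1.2,0,0,0],[0,0,2.3,0,0,0],[0,0,2.75,0,0,0],[0,0,2.75,0,0,0],[0,0,2.75,0,0,0]]' && python3 -m creep '[[0,0,0,0,0,0],[0,0,0,0,0,0],[0,0,0,0,0,0],[0,0,0,0,0,0],[0,0,0,0,0,0]]' 0 40 && python3 -m creep '[[0,0,-0.6,0,0,0],[0,0,-1.5,0,0,0],[0,0,-2.8,0,0,0],[0,0,-2.8,0,0,0]]'
python3 - <<'E'
from h import *
rows((.4734,.0754,.2),106.1)
E
```

```text
t: 17.98
tcp_pos: [0.5996, -0.2332, 0.1299]
tcp_rot: [-179.9, 0.1, -163.8]
force: [-0.4, 0.2, -0.2]
gripper_width: 0.0509
finger_force: 0.0
t: 18.6
tcp_pos: [0.5997, -0.2333, 0.1301]
tcp_rot: [-179.9, 0.1, -163.8]
force: [0.6, 0.5, 6.1]
gripper_width: 0.0291
finger_force: 40.5
t: 19.1
tcp_pos: [0.6008, -0.2338, 0.217]
tcp_rot: [-179.7, 0.3, -163.8]
force: [-0.1, -0.6, -0.9]
gripper_width: 0.0289
finger_force: 39.8
row [ 1.2  11.09  0.5 ] [0.   0.05 9.01] j [-27.  18.  -1.  70.   0. -43.]
```

```bash
python3 -m creep '[[0.1,0.7,0,0,0,0.7],[0.2,1.8,0,0,0,1.5],[0.4,3.1,0,0,0,2.4],[0.5,4.4,0,0,0,3.3],[0.6,5.7,0,0,0,4.2],[0.8,7,0,0,0,5.2],[0.9,8.3,0,0,0,6.2],[1,9.5,0,0,0,7.1],[1.2,10.6,0.2,0,0,8.0],[1.2,11.1,0.4,0,0,8.8],[1.2,11.1,0.4,0,0,9],[1.2,11.1,0.4,0,0,9],[1.2,11.1,0.4,0,0,9]]'
python3 - <<'E'
from h import *
rows((.473,.0754,.154),106.1)
E
```

```text
t: 20.72
tcp_pos: [0.4714, 0.0763, 0.2005]
tcp_rot: [180.0, 0.0, 106.2]
force: [-0.8, 0.2, -0.3]
gripper_width: 0.0288
finger_force: 39.8
row [-0.04  0.04  1.55] [0.   0.   0.01] j [  1.   2. -22.  65.  -0.  75.]
```

```bash
python3 -m creep '[[-0.04,0.03,0.4,0,0,0],[-0.04,0.03,0.8,0,0,0],[-0.04,0.03,1.1,0,0,0],[-0.04,0.03,1.1,0,0,0],[-0.04,0.03,1.25,0,0,0],[-0.04,0.03,1.4,0,0,0],[-0.04,0.03,1.5,0,0,0],[-0.04,0.03,1.55,0,0,0],[-0.04,0.03,1.55,0,0,0]]'
```

```text
t: 21.85
tcp_pos: [0.4721, 0.0761, 0.1541]
tcp_rot: [180.0, 0.0, 106.2]
force: [-1.3, 0.2, 1.6]
gripper_width: 0.0292
finger_force: 40.1
```

```bash
python3 -m creep '[[0,0,0,0,0,0],[0,0,0,0,0,0],[0,0,0,0,0,0],[0,0,-0.6,0,0,0],[0,0,-1.5,0,0,0],[0,0,-3.4,0,0,0],[0,0,-3.4,0,0,0],[0,0,-3.4,0,0,0]]' 0.6
python3 - <<'E'
from h import *
im=cv2.imread("pics/top4.png");x0,y0=195,182;c=cv2.resize(im[y0:y0+40,x0:x0+40],None,fx=8,fy=8,interpolation=cv2.INTER_CUBIC).astype(int)
m=((c[:,:,2]-c[:,:,0])<12).astype(np.uint8)
m=cv2.morphologyEx(cv2.morphologyEx(m,cv2.MORPH_CLOSE,np.ones((25,25))),cv2.MORPH_OPEN,np.ones((25,25)))
k,lab,st,ce=cv2.connectedComponentsWithStats(m);print(st[:,2:])
i=1+st[1:,4].argmax();ys,xs=np.nonzero(lab==i)
W=ray("top",np.c_[(xs+.5)/8-.5+x0,(ys+.5)/8-.5+y0],.116)[:,:2]
print(W.mean(0),cv2.minAreaRect((W*1000).astype(np.float32)))
rows((.493,.307,.235),106.1)
E
```

```text
t: 22.85
tcp_pos: [0.4721, 0.0761, 0.2557]
tcp_rot: [180.0, 0.0, 106.2]
force: [-0.4, 0.3, 0.0]
gripper_width: 0.0513
finger_force: 0.0
[[  320   320 77966]
 [  178   173 24434]]
[0.49079485 0.30780262] ((491.1111145019531, 307.7672424316406), (84.0077133178711, 83.66433715820312), 88.37640380859375)
row [7.2  2.82 0.69] [0.   0.   0.01] j [  1.   0. -18.  72.  -0.  75.]
```

```bash
python3 - <<'E'
from h import *
rows((.491,.3078,.2),106.1)
E
python3 -m creep '[[0.8,0.3,0,0,0,0],[2,0.8,0.1,0,0,0],[4,1.5,0.3,0,0,0],[6,2.2,0.5,0,0,0],[7,2.7,0.9,0,0,0],[7.22,2.75,1.5,0,0,0],[7.22,2.75,1.5,0,0,0],[7.22,2.75,1.5,0,0,0]]' 0.85
python3 - <<'E'
from h import *
rows((.491,.3078,.138),106.1)
im=bot.grab_frame("top");cv2.imwrite("pics/top5.png",im)
cv2.imwrite("pics/top5c.png",cv2.resize(im[115:215,200:320],None,fx=5,fy=5,interpolation=cv2.INTER_CUBIC))
E
```

```text
row [7.24 2.76 1.86] [0.   0.   0.01] j [  1.   0. -18.  72.  -0.  75.]
t: 23.85
tcp_pos: [0.4904, 0.3057, 0.2102]
tcp_rot: [-179.9, 0.0, 106.1]
force: [0.4, 0.1, 0.9]
gripper_width: 0.0728
finger_force: 0.0
row [0.06 0.04 2.41] [-0.01  0.    0.  ] j [ 26.  12. -10.  68.  -0.  99.]
```

View pics/top5c.png

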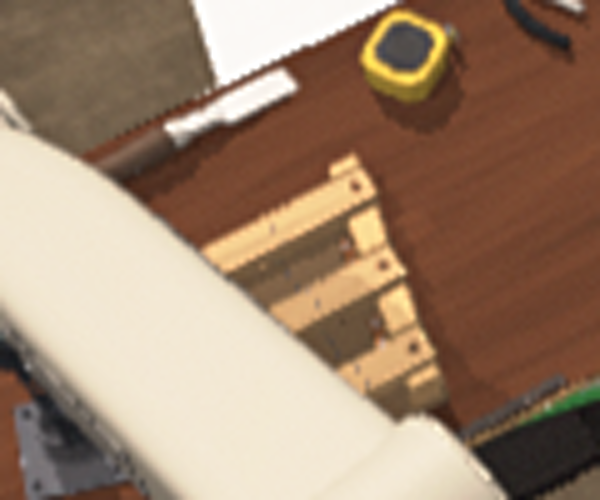

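```bash
python3 - <<'E'
from h import *
q=lambda l:ray("top",[(200+(u+.5)/5-.5,115+(v+.5)/5-.5) for u,v in l],.158)[:,:2]
e=np.radians(196.1);R=np.array([[np.cos(e),np.sin(e)],[-np.sin(e),np.cos(e)]])
print(((q([(188,274),(356,187),(246,337),(383,264),(414,347),(366,380),(272,228),(318,300)])-[.5455,.0952])@R.T).round(4))
E
python3 -m creep '[[0.05,0.03,1,0,0,0],[0.05,0.03,2,0,0,0],[0.05,0.03,2.35,0,0,0],[0.05,0.03,2.35,0,0,0],[0.05,0.03,2.35,0,0,0]]' && python3 -m creep '[[0,0,0,0,0,0],[0,0,0,0,0,0],[0,0,0,0,0,0],[0,0,0,0,0,0],[0,0,0,0,0,0],[0,0,0,0,0,0]]' 0 60
```

```text
[[-0.0722 -0.0744]
 [-0.0722  0.0807]
 [ 0.002  -0.0611]
 [ 0.0014  0.0646]
 [ 0.0791  0.0491]
 [ 0.0846  0.0022]
 [-0.0743  0.0036]
 [ 0.0027  0.0039]]
t: 24.52
tcp_pos: [0.4925, 0.3091, 0.1419]
tcp_rot: [179.8, -0.0, 106.2]
force: [0.3, -0.2, 0.1]
gripper_width: 0.0725
finger_force: 0.0
t: 25.28
tcp_pos: [0.4933, 0.3097, 0.1423]
tcp_rot: [179.7, -0.0, 106.2]
force: [2.4, 0.1, 5.7]
gripper_width: 0.0401
finger_force: 61.6
```

```bash
python3 -m creep '[[0,0,-0.5,0,0,0],[0,0,-1.3,0,0,0],[0,0,-2.4,0,0,0],[0,0,-3,0,0,0],[0,0,-3,0,0,0]]'
python3 - <<'E'
from h import *
rows((.579,.104,.225),123.9)
im=bot.grab_frame("side")
cv2.imwrite("pics/side5c.png",cv2.resize(im[165:265,335:485],None,fx=5,fy=5,interpolation=cv2.INTER_CUBIC))
E
```

```text
t: 25.9
tcp_pos: [0.4917, 0.3091, 0.2313]
tcp_rot: [179.9, -0.0, 106.2]
force: [1.3, 0.8, -5.5]
gripper_width: 0.0404
finger_force: 61.5
row [-7.38  0.88  0.21] [ 0.01 -0.   -1.77] j [ 26.  12.  -8.  70.   0. 100.]
```

View pics/side5c.png

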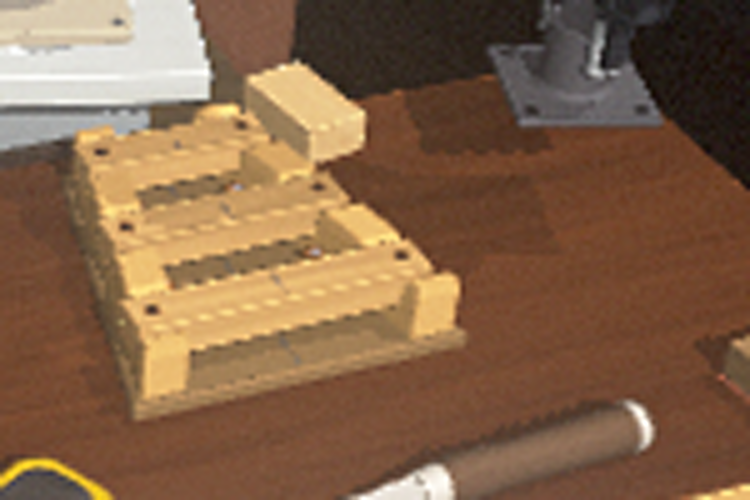

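All three rails are level and seated, and the plate is held level. Carry it over.

```bash
python3 -m creep '[[-0.6,0.1,0,0,0,-0.2],[-1.6,0.2,0,0,0,-0.5],[-2.9,0.3,0,0,0,-0.9],[-4.2,0.5,0,0,0,-1.2],[-5.5,0.7,0,0,0,-1.5],[-6.6,0.8,0,0,0,-1.77],[-7.2,0.88,0.1,0,0,-1.77],[-7.38,0.88,0.1,0,0,-1.77],[-7.38,0.88,0.1,0,0,-1.77],[-7.38,0.88,0.1,0,0,-1.77]]'
python3 - <<'E'
from h import *
rows((.579,.104,.191),123.9)
E
```

```text
t: 27.2
tcp_pos: [0.578, 0.1047, 0.2272]
tcp_rot: [-180.0, -0.0, 124.0]
force: [-0.3, -1.2, -5.7]
gripper_width: 0.0403
finger_force: 61.5
row [-0.04  0.02  1.21] [-0.   -0.    0.01] j [ 4. 12. -7. 70.  0. 60.]
```

```bash
python3 -m creep '[[-0.04,0,0.3,0,0,0],[-0.04,0,0.6,0,0,0],[-0.04,0,0.9,0,0,0],[-0.04,0,1.05,0,0,0],[-0.04,0,1.12,0,0,0],[-0.04,0,1.12,0,0,0],[-0.04,0,1.12,0,0,0]]'
```

```text
t: 28.08
tcp_pos: [0.5795, 0.1026, 0.1941]
tcp_rot: [180.0, 0.0, 123.9]
force: [0.1, -0.6, -5.2]
gripper_width: 0.0406
finger_force: 61.5
```

```bash
python3 -m creep '[[0,0,0.05,0,0,0],[0,0,0.1,0,0,0],[0,0,0.13,0,0,0],[0,0,0.13,0,0,0]]'
```

```text
t: 28.58
tcp_pos: [0.5792, 0.1026, 0.1905]
tcp_rot: [180.0, 0.0, 123.9]
force: [-1.0, -0.7, -0.6]
gripper_width: 0.0402
finger_force: 62.0
```

```bash
python3 -m creep '[[0,0,0,0,0,0],[0,0,0,0,0,0],[0,0,0,0,0,0],[0,0,0,0,0,0],[0,0,-0.5,0,0,0],[0,0,-1.2,0,0,0],[0,0,-2.4,0,0,0],[0,0,-3,0,0,0],[0,0,-3,0,0,0]]' 0.85
python3 - <<'E'
from h import *
rows((.35,.4,.3),123.9)
E
```

```text
t: 29.7
tcp_pos: [0.5804, 0.1028, 0.2821]
tcp_rot: [179.8, 0.1, 123.9]
force: [0.3, -0.3, -1.0]
gripper_width: 0.0729
finger_force: 0.0
row [12.51 -0.84 -0.63] [0.02 0.01 0.  ] j [ 4. 11. -3. 76. -0. 60.]
```

```bash
python3 -m creep '[[1,-0.1,-0.2,0,0,0],[2.5,-0.3,-0.4,0,0,0],[4.5,-0.4,-0.6,0,0,0],[6.5,-0.6,-0.6,0,0,0],[8.5,-0.8,-0.6,0,0,0],[10.5,-0.8,-0.6,0,0,0],[12,-0.8,-0.6,0,0,0],[12.5,-0.8,-0.6,0,0,0],[12.5,-0.8,-0.6,0,0,0],[12.5,-0.8,-0.6,0,0,0]]'
python3 - <<'E'
from h import *
a=bot.grab_frame("top");b=bot.grab_frame("side")
cv2.imwrite("pics/top6.png",a)
f=lambda x:cv2.resize(x,None,fx=4,fy=4,interpolation=cv2.INTER_CUBIC)
cv2.imwrite("pics/end.png",np.hstack([f(a[125:215,215:310]),f(b[165:255,340:440])]))
E
```

```text
t: 30.95
tcp_pos: [0.3506, 0.3994, 0.2973]
tcp_rot: [-179.9, 0.0, 123.8]
force: [0.4, -0.2, -0.6]
gripper_width: 0.0723
finger_force: 0.0
```

View pics/end.png

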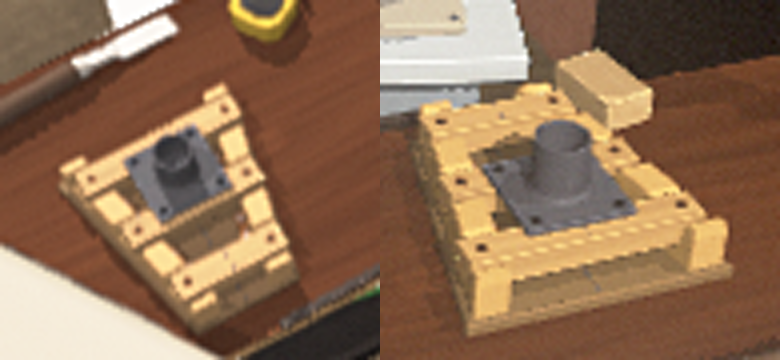

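Run:
```python
from h import *
q=lambda l,z:ray("top",[(215+(u+.5)/4-.5,125+(v+.5)/4-.5) for u,v in l],z)[:,:2]
e=np.radians(196.1);R=np.array([[np.cos(e),np.sin(e)],[-np.sin(e),np.cos(e)]])
f=lambda w:((w-[.5455,.0952])@R.T).round(4)
h=f(q([(134,160),(186,130),(219,182),(166,211)],.164));print(h,h.mean(0))
for l in([(92,179),(225,109)],[(138,230),(247,172)],[(187,282),(269,238)]):
    r=f(q(l,.158));print(r,r.mean(0))
```

```text
[[-0.0654 -0.0273]
 [-0.0685  0.0342]
 [ 0.0009  0.0339]
 [ 0.002  -0.0272]] [-0.03275  0.0034 ]
[[-0.0715 -0.0729]
 [-0.0726  0.0813]] [-0.07205  0.0042 ]
[[ 0.0031 -0.0602]
 [ 0.0026  0.0647]] [0.00285 0.00225]
[[ 0.0785 -0.0459]
 [ 0.0785  0.047 ]] [0.0785  0.00055]
```

```bash
python3 -c "
from bench import bot
print(bot.finish_job())"
```

```text
the job is handed in; nothing more can be done
None
```

The job is handed in at about 31 s: all three rails are seated in their notches, and the column plate sits square over the gap between the longest and middle rails, about 2 mm from the gap's middle and 3 mm off the centre line in the last picture. Everything is released, but the hand-in call returned no verdict.

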